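Set the tube reader's filter lever to the third click

TASK

The orange filter lever on the white tube reader has been left part-way along its slot. Pushing with the fingertips or the outside of the fingers, slide it back to the red home end until it stops, then slide it away from home and leave it resting in the third click, without ever running past that one. Do not pinch the lever, and leave the vials, racks and other things where they stand.

Things in the scene. Friction and masses are not known exactly. Their poses are not given: they have to be found in the camera images.
- reader: white bench tube reader, fixed, 180 mm (x) by 260 (y) by 70 high; origin at the centre of its underside, z up, front with display towards its -x. On its flat top a slot runs along its y at own x = -30 mm; the lever stands in it. Home is the -y end, marked by a red bar and a red tick; the five white ticks are the clicks. Two loose vials stand along the rear of the top (own x about +58 mm)
- lever (a joint): lever position along the slot, m: 0 at the home end stop, growing along the reader's +y to the far stop at 0.080. Sprung clicks at 0.016, 0.032, 0.048 (the third), 0.064, 0.080; home is sprung too. Leaving a click takes 5 to 9 N; resistance fades over 8 mm, then the lever jumps ahead into the next click and stays (both ways). Starts in click 1 or 2, rarely balanced between
- lever_head (a point): middle of the orange lever's head: a block 16 mm along the slot, 30 mm across it, 4 to 32 mm above the reader's top, with a central ridge 24 by 6 mm rising to 38 mm. This point is 20 mm above the top, 90 mm above the bench. Its y axis runs along the slot away from home. A white pointer on its foot reaches towards the ticks. The vials stand 70 mm or more away from it on the +x side
- rack_green: loose bystander: black base 100 by 100 mm with a green tube insert and three blue-capped tubes, 113 mm tall in all; origin at the centre of its underside. It stands beside one end of the reader
- rack_orange: loose bystander: the same with an orange insert and two blue-capped tubes, 113 mm tall, beside the reader's other end
- vial_a: loose bystander: amber vial with a white cap, 22 mm across, 45 mm tall, on top of the reader; origin at the centre of its underside
- vial_b: loose bystander: amber vial with a green cap, same size, on top of the reader
- reagent: loose bystander: white bottle with a blue cap, 66 mm across, 150 mm tall, at the left of the bench; origin at the centre of its underside
- beaker: loose bystander: glass beaker, 70 mm across, 85 mm tall, at the right of the bench; origin at the centre of its underside
- timer: loose bystander: white timer lying flat, 50 by 75 by 22 mm, at the left of the bench; origin at the centre of its underside

How it is judged:
By the outcome, as a careful person would: the job done as asked, in the order asked, and still so for the second after the job is handed in, with the robot touching nothing.
It also fails if it takes over 72 s, if anything falls off the work surface, if the arm or the gripper's body presses on something with over 40 N, if the wrist force passes 120 N, or if a joint passes its speed limit or range.

ROBOT

A 6-joint arm with a two-finger parallel gripper is mounted at the origin on the work surface. World frame = base frame: x ahead of the robot, y to its left, z up, the work surface at z = 0. Lengths are in m, angles in rad, forces in N, time in s.
With the tool pointing down it reaches from about 0.35 to 0.775 m from the base axis. Payload 7.3 kg.
Tool frame: the origin (TCP) lies at the very end of the fingers, on their centre line; the grasp point (between the pads) lies 19 mm behind it; z points along the fingers, y is the line along which they close (so a half turn about z gives the same grasp; the last joint's range is limited). The gripper opens to 92 mm and grips with 3 to 60 N. Pads are 19 mm wide; open, the fingers measure 130 mm over their backs; the gripper's body (75 mm by 190 mm) begins 47 mm behind the grasp point.
Start: joints at [-1.452, 0.342, 1.524, -0, 1.275, -0.146], TCP at [0.137, -0.507, 0.227] pointing down, gripper open.
Joint ranges: [-2.53, 2.53], [-0.77, 2.02], [0.04, 2.7], [-1, 4.14], [0.28, 2.66], [-3.11, 3.11]. Speed limits (rad/s): [2.57, 2.57, 3.14, 3.14, 3.14, 3.14].

INTERFACE

Orientations are given as [roll, pitch, yaw] about the fixed x, y, z axes, in that order (R = Rz(yaw) Ry(pitch) Rx(roll)).
In Python, from cell import robot gives the robot as it stands. The module is installed in compiled form; this text tells all that it offers.
- The arm moves only by the tool arm_command, never from a script. Its argument "moves" is a list of rows, each a list of 3 entries, a list of its own where there are three numbers: the shift along the tool's x, y, z in m, then the turn, a rotation vector about the tool's x, y, z in rad, then the finger opening in m, from 0 to 0.0918. In form: [[[dx, dy, dz], [ax, ay, az], claw], ...]. A call has exactly 5 rows; each row is the pose to reach, as a shift and turn from the pose commanded when the call began, along the tool's axes at that moment; what a row does not reach only later rows make up. A row lasts 1/10 s, in which the tool goes at most 50 mm and 8.59 degrees, less where a joint would pass 70% of its speed; a pose out of reach is approached as far as the arm can. A call with a gripper value outside its range is refused whole. The fingers move at their own pace and stop on an object; "squeeze" is the grip in N (left out, the last holds). Time passes only in rows, so rows that repeat a pose let the fingers close, or fill a call up. It gives the time, the measured TCP pose, the force, the opening and the grip force at its end, in the units of the state.
- robot.observe(): the state, without advancing time (a new reading comes with each control period).
- robot.read_camera(name): name is "side" or "top"; returns the picture (420x560x3 uint8, red, green, blue); there is no depth.
- robot.camera_model(name): a dict with "fx", "fy", "cx", "cy" (pixels), "k1" (the pictures are not rectified: a ray, as slopes to the right and down, at radius r is drawn at 1 + k1 r^2 times it, then the intrinsics apply), "R" (3x3) and "t" (3): a world point X has camera coordinates R X + t. Camera axes: x right, y down, z forward; pixel columns grow to the right and rows downward; lengths in m; the calibration is good to about 2 mm. A picture is of the moment at which its call begins. camera_model takes no time and is no camera call.
- robot.hand_in(): hands the job in; it is judged then, once.
The state is a dict: "time": time; "qpos": joint angles; "qvel": joint speeds; "joint_efforts": joint torques, N m; "tool_pos": TCP position; "tool_rot": TCP orientation; "contact_force": force on the tool from outside, world axes, zero at the start; "torque": the same for the moment, N m; "opening": finger opening in m; "grip_force": force on a finger pad.
Only numpy, scipy, OpenCV 4.12 (cv2) and the standard library are available. Lean on these libraries where they do the work, as an engineer would, in place of code of your own. Each camera call takes 0.05 s, during which the arm holds its last target. There are 200 camera calls.

## Working session

There is one attempt and no reset: what is moved stays moved. The work goes in short steps, Python scripts to look and compute and a tool call to move; the robot and the scene stay as the last step left them, time stands still between calls to the robot, and variables do not carry over. Pictures are saved under pics/ and viewed, at most 10 in all, crops included, and the job is handed in when it is done.

Besides the shell and the picture viewer there is one more tool, called as name(argument=value, ...), one argument or row to a line, values as JSON. arm_command: Moves the arm, as the interface text tells. Its arguments: {"type":"object","properties":{"moves":{"type":"array"},"squeeze":{"type":"number"}},"required":["moves"]}

```bash
mkdir -p pics
cat > h.py <<'E'
import numpy as np, cv2
from cell import robot
def ray(cam,u,v):
    m=robot.camera_model(cam); d=np.array([(u-m["cx"])/m["fx"],(v-m["cy"])/m["fy"]])
    s=d.copy()
    for _ in range(20): s=d/(1+m["k1"]*(s@s))
    R=np.array(m["R"]); t=np.array(m["t"])
    return -R.T@t, R.T@np.array([s[0],s[1],1])
def onz(cam,u,v,z):
    o,d=ray(cam,u,v); return o+d*(z-o[2])/d[2]
def proj(cam,X):
    m=robot.camera_model(cam); c=np.array(m["R"])@np.array(X)+np.array(m["t"]); s=c[:2]/c[2]; s=s*(1+m["k1"]*(s@s))
    return s*[m["fx"],m["fy"]]+[m["cx"],m["cy"]]
def snap(cam,name):
    p=robot.read_camera(cam); cv2.imwrite(f"pics/{name}.png",p[:,:,::-1]); return p
E
python3 - <<'E'
from h import *
a=snap("top","top0");b=snap("side","side0")
for c in("top","side"): print(c,-np.array(robot.camera_model(c)["R"]).T@robot.camera_model(c)["t"])
s=robot.observe();print(s)
E
```

```text
top [0.39985347 0.0018207  1.45414838]
side [-0.1529918   0.93660902  0.8638406 ]
{'time': 0.1, 'qpos': array([-1.45202821e+00,  3.42611613e-01,  1.52488780e+00,  3.48993483e-05,
        1.27544162e+00, -1.46011762e-01]), 'qvel': array([ 0.00052803, -0.0021425 , -0.00135305, -0.00094356, -0.00198608,
        0.00066361]), 'joint_efforts': array([ 4.04111879e-04, -4.32005095e+01, -2.44693315e+01,  7.19221216e-02,
        5.26156963e-02, -4.45840988e-05]), 'tool_pos': array([ 0.13737368, -0.50633614,  0.22614774]), 'tool_rot': array([-3.14026348e+00, -2.29199588e-04,  2.64769550e-01]), 'contact_force': array([ 0.48043885,  0.39330233, -0.23174285]), 'torque': array([-0.01378284,  0.0156699 , -0.00243755]), 'grip_force': 0.0, 'opening': 0.09181965089593554}
```

View pics/top0.png

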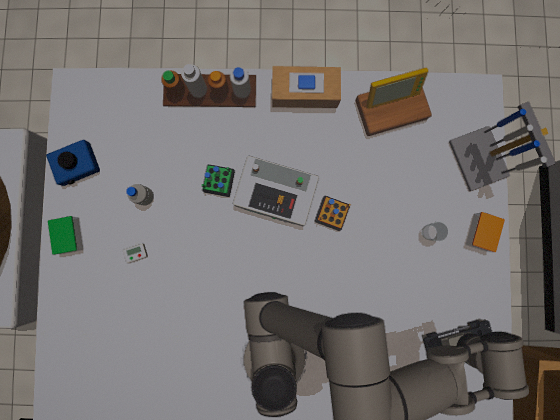

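View pics/side0.png

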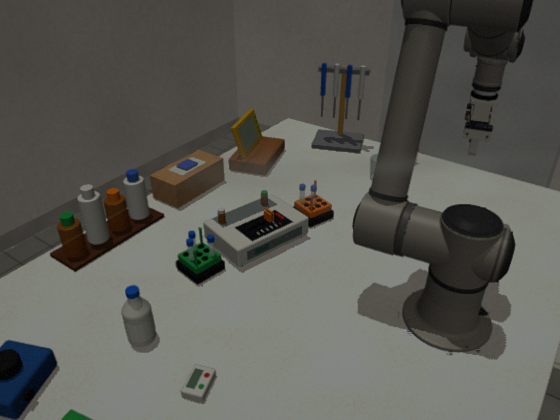

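The top view shows the reader at about (276,190), the orange lever near (281,200) and the red home bar near (292,203). The green rack is at (218,180) and the orange rack at (333,213). I'll zoom in.

Run:
```python
from h import *
a=cv2.imread("pics/top0.png");b=cv2.imread("pics/side0.png")
c=cv2.resize(a[145:235,195:355],None,fx=5,fy=5,interpolation=cv2.INTER_CUBIC)
d=cv2.resize(b[180:270,190:320],None,fx=6,fy=6,interpolation=cv2.INTER_CUBIC)
cv2.imwrite("pics/c.png",c);cv2.imwrite("pics/d.png",d)
# reader top outline
hsv=cv2.cvtColor(a,cv2.COLOR_BGR2HSV)
m=((hsv[...,0]<22)&(hsv[...,0]>6)&(hsv[...,1]>150)&(hsv[...,2]>120)).astype('uint8')
n,l,s,ce=cv2.connectedComponentsWithStats(m)
for i in range(1,n):
  if 200<ce[i][0]<355 and 145<ce[i][1]<235: print(s[i],ce[i],onz("top",*ce[i],.102))
r=((hsv[...,0]<5)|(hsv[...,0]>174))&(hsv[...,1]>150)&(hsv[...,2]>80)
n,l,s,ce=cv2.connectedComponentsWithStats(r.astype('uint8'))
for i in range(1,n):
  if 200<ce[i][0]<355 and 145<ce[i][1]<235: print('red',s[i],ce[i],onz("top",*ce[i],.07))
```

```text
[277 195   7   9  31] [279.80645161 199.35483871] [ 0.54831198 -0.01379376  0.102     ]
[318 197  30  31 298] [332.38255034 212.85234899] [ 0.50549468 -0.19003174  0.102     ]
[349 204   1   1   1] [349. 204.] [ 0.5360125  -0.24579357  0.102     ]
red [289 199   5  10  18] [291.16666667 203.16666667] [ 0.53926202 -0.05321101  0.07      ]
red [282 209   1   1   1] [282. 209.] [ 0.51878375 -0.02209022  0.07      ]
```

View pics/c.png

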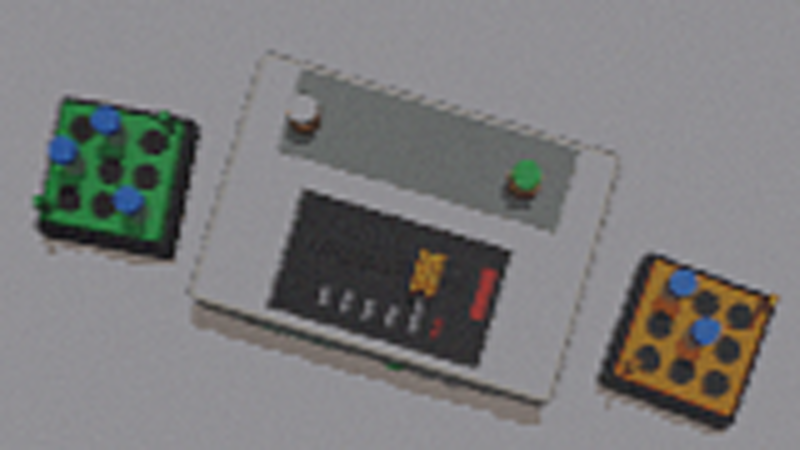

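View pics/d.png

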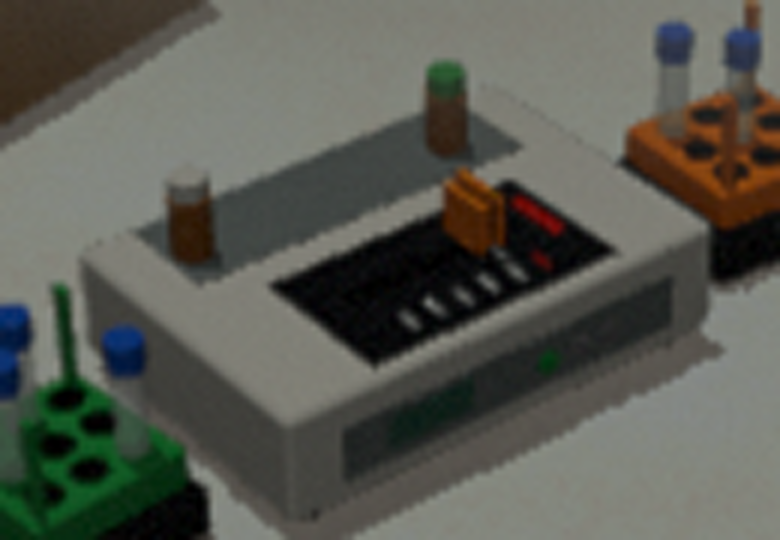

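The crops show the pointer at the first white tick, so the lever is in click 1. The reader's top corners in the top crop are about (265,52), (618,153), (548,400) and (190,298). The home end points to world -y.

Run:
```python
from h import *
def P(u,v,z): return onz("top",195+(u+.5)/5-.5,145+(v+.5)/5-.5,z)
c=[P(u,v,.07) for u,v in [(265,52),(618,153),(548,400),(190,298)]]
# own: (+90,+130),(+90,-130),(-90,-130),(-90,130)
own=np.array([(.09,.13),(.09,-.13),(-.09,-.13),(-.09,.13)])
W=np.array(c)[:,:2]; m=W.mean(0); H=own.T@(W-m); U,S,Vt=np.linalg.svd(H); R=Vt.T@U.T
yaw=np.arctan2(R[1,0],R[0,0]); print("centre",m,"yaw",yaw,"res",W-(own@R.T+m))
L=lambda X:R.T@(np.array(X)[:2]-m)
for n,u,v,z in [("lever",428,273,.104),("redbar",484,294,.07),("redtick",435,327,.07),("t1",416,318,.07),("t5",323,295,.07),("vialw",303,108,.115),("vialg",525,175,.115),("green c",110,170,.07),("orange c",700,345,.07)]: print(n,L(P(u,v,z)),P(u,v,z))
for n,y in (("home",-.04),("c1",-.024),("c3",.008)): print(n, R@[-.03,y]+m)
# side view corners check
def Q(u,v,z): return onz("side",190+u/6,180+v/6,z)
for n,u,v,z in [("nearleft",288,425,.07),("left",82,255,.07),("right",708,235,.07),("redtick",541,261,.07),("redbar",537,215,.07),("t1",514,270,.07),("t5",410,322,.07)]: print(n,L(Q(u,v,z)))
```

```text
centre [0.58535062 0.00062095] yaw -0.2672192935499081 res [[-1.91224857e-03 -3.00320558e-03]
 [-3.67270696e-04  3.12129320e-03]
 [ 2.27823974e-03  2.57948289e-03]
 [ 1.27952883e-06 -2.69757050e-03]]
lever [-0.03127062 -0.02483799] [ 0.54863134 -0.01507849  0.104     ]
redbar [-0.03078833 -0.06507849] [ 0.538471   -0.05401816  0.07      ]
redtick [-0.0618828  -0.03911595] [ 0.51533552 -0.02076655  0.07      ]
t1 [-0.05955583 -0.02493272] [ 0.521325   -0.00770113  0.07      ]
t5 [-0.06204468  0.04056504] [0.53621919 0.05612921 0.07      ]
vialw [0.05082461 0.08576666] [0.65701812 0.06992339 0.115     ]
vialg [ 0.04855017 -0.06893008] [ 0.61397666 -0.07868241  0.115     ]
green c [-0.01978426  0.20569466] [0.62058228 0.20423932 0.07      ]
orange c [-0.02343212 -0.21667679] [ 0.50553653 -0.20217847  0.07      ]
home [ 0.54585333 -0.03003789]
c1 [ 0.55007814 -0.01460575]
c3 [0.55852775 0.01625854]
nearleft [-0.09504964  0.13261566]
left [0.07835488 0.13127733]
right [-0.10150915 -0.11497441]
redtick [-0.06695204 -0.03743743]
redbar [-0.03468523 -0.06168517]
t1 [-0.06460915 -0.02251029]
t5 [-0.06694979  0.04234618]
```

arm_command(
  moves=[
    [[0.036,-0.0267,0],[0,0,0],0],
    [[0.072,-0.0534,0],[0,0,0],0],
    [[0.108,-0.08,0],[0,0,0],0],
    [[0.144,-0.107,0],[0,0,0],0],
    [[0.18,-0.1335,0],[0,0,0],0],
  ],
  squeeze=10,
)

```text
time: 0.6
tool_pos: [0.2768, -0.329, 0.2265]
tool_rot: [-3.141, 0.0, 0.264]
contact_force: [0.5, -0.7, 0.3]
opening: 0.0566
grip_force: 0.0
```

arm_command(
  moves=[
    [[0.036,-0.0267,0],[0,0,0],0],
    [[0.072,-0.0534,0],[0,0,0],0],
    [[0.108,-0.08,0],[0,0,0],0],
    [[0.144,-0.107,0],[0,0,0],0],
    [[0.18,-0.1335,0],[0,0,0],0],
  ],
)

```text
time: 1.1
tool_pos: [0.4157, -0.153, 0.2266]
tool_rot: [-3.142, 0.0, 0.265]
contact_force: [0.8, -0.9, 0.1]
opening: 0.0167
grip_force: 0.0
```

arm_command(
  moves=[
    [[0.036,-0.0267,0],[0,0,0],0],
    [[0.072,-0.0534,0],[0,0,0],0],
    [[0.108,-0.08,0],[0,0,0],0],
    [[0.144,-0.107,0],[0,0,0],0],
    [[0.18,-0.1335,0],[0,0,0],0],
  ],
)

```text
time: 1.6
tool_pos: [0.5544, 0.023, 0.2263]
tool_rot: [-3.142, 0.001, 0.265]
contact_force: [1.0, -0.5, -0.1]
opening: 0.0005
grip_force: 0.0
```

arm_command(
  moves=[
    [[0.009,-0.004,0],[0,0,-0.14],0],
    [[0.009,-0.004,0],[0,0,-0.28],0],
    [[0.009,-0.004,0],[0,0,-0.42],0],
    [[0.009,-0.004,0],[0,0,-0.56],0],
    [[0.009,-0.004,0],[0,0,-0.7],0],
  ],
)

```text
time: 2.1
tool_pos: [0.5612, 0.0275, 0.2262]
tool_rot: [-3.141, 0.001, 0.971]
contact_force: [0.0, -0.8, -0.8]
opening: 0.0006
grip_force: 0.0
```

arm_command(
  moves=[
    [[0,0,0],[0,0,-0.14],0],
    [[0,0,0],[0,0,-0.28],0],
    [[0,0,0],[0,0,-0.34],0],
    [[0,0,0],[0,0,-0.34],0],
    [[0,0,0],[0,0,-0.34],0],
  ],
)

```text
time: 2.6
tool_pos: [0.5613, 0.0273, 0.2264]
tool_rot: [-3.141, 0.0, 1.303]
contact_force: [-0.2, 0.4, 0.1]
opening: 0.0003
grip_force: 0.0
```

```bash
cat >> h.py <<'E'
m0=np.array([.58535,.00062]);yw=-.2672
Rr=np.array([[np.cos(yw),-np.sin(yw)],[np.sin(yw),np.cos(yw)]])
def st():
    s=robot.observe(); print("t",s["time"],"own",np.round(Rr.T@(s["tool_pos"][:2]-m0),4),"z",s["tool_pos"][2].round(4),"rot",s["tool_rot"].round(3),"F own",(Rr.T@s["contact_force"][:2]).round(2),"Fz",s["contact_force"][2].round(2),"op",s["opening"])
E
python3 -c "
from h import *
st()"
```

```text
t 2.6 own [-0.0303  0.0194] z 0.2264 rot [-3.141  0.     1.303] F own [-0.29  0.38] Fz 0.09 op 0.00034731399095594683
```

arm_command(
  moves=[
    [[0,0,0.03],[0,0,0],0],
    [[0,0,0.06],[0,0,0],0],
    [[0,0,0.09],[0,0,0],0],
    [[0,0,0.12],[0,0,0],0],
    [[0,0,0.142],[0,0,0],0],
  ],
)

```text
time: 3.1
tool_pos: [0.5606, 0.0274, 0.0827]
tool_rot: [-3.14, 0.0, 1.303]
contact_force: [-0.7, 0.2, -0.6]
opening: 0.0003
grip_force: 0.0
```

Run:
```python
from h import *
st()
a=snap("top","t1")[:,:,::-1];b=snap("side","s1")[:,:,::-1]
c=cv2.resize(a[170:230,240:310],None,fx=6,fy=6,interpolation=cv2.INTER_CUBIC)
d=cv2.resize(b[190:260,225:295],None,fx=6,fy=6,interpolation=cv2.INTER_CUBIC)
o=np.zeros((420,840,3),'uint8');o[:360,:420]=c;o[:,420:]=d
cv2.imwrite("pics/cd1.png",cv2.resize(o,(800,400)))
```

```text
t 3.1 own [-0.031   0.0193] z 0.0827 rot [-3.14   0.     1.303] F own [-0.71  0.06] Fz -0.64 op 0.0003305818640146536
```

View pics/cd1.png

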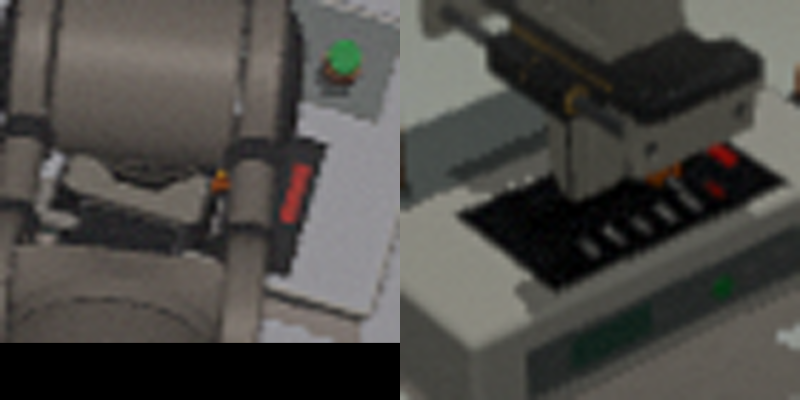

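The side view shows the fingertips on the away side of the lever, with the pointer at tick 1 near (680,190). Next I push towards home.

arm_command(
  moves=[
    [[-0.005,0,0],[0,0,0],0],
    [[-0.01,0,0],[0,0,0],0],
    [[-0.015,0,0],[0,0,0],0],
    [[-0.019,0,0],[0,0,0],0],
    [[-0.022,0,0],[0,0,0],0],
  ],
)

```text
time: 3.7
tool_pos: [0.5558, 0.0055, 0.0854]
tool_rot: [3.14, -0.0, 1.304]
contact_force: [-0.2, -0.1, 0.5]
opening: 0.0004
grip_force: 0.0
```

arm_command(
  moves=[
    [[-0.002,0,0],[0,0,0],0],
    [[-0.004,0,0],[0,0,0],0],
    [[-0.006,0,0],[0,0,0],0],
    [[-0.008,0,0],[0,0,0],0],
    [[-0.008,0,0],[0,0,0],0],
  ],
)

```text
time: 4.2
tool_pos: [0.5536, -0.0017, 0.0848]
tool_rot: [3.141, 0.0, 1.305]
contact_force: [0.2, 0.3, 0.2]
opening: 0.0004
grip_force: 0.3
```

```bash
python3 -c "
from h import *
st()"
```

```text
t 4.2 own [-0.03   -0.0107] z 0.0848 rot [3.141 0.    1.305] F own [0.11 0.31] Fz 0.18 op 0.0004348738747946537
```

arm_command(
  moves=[
    [[-0.001,0,0],[0,0,0],0],
    [[-0.002,0,0],[0,0,0],0],
    [[-0.003,0,0],[0,0,0],0],
    [[-0.004,0,0],[0,0,0],0],
    [[-0.004,0,0],[0,0,0],0],
  ],
)

```text
time: 4.7
tool_pos: [0.5523, -0.0058, 0.0846]
tool_rot: [-3.141, 0.0, 1.305]
contact_force: [-0.1, -0.8, 0.5]
opening: -0.0
grip_force: 0.0
```

arm_command(
  moves=[
    [[-0.001,0,0],[0,0,0],0],
    [[-0.002,0,0],[0,0,0],0],
    [[-0.003,0,0],[0,0,0],0],
    [[-0.004,0,0],[0,0,0],0],
    [[-0.004,0,0],[0,0,0],0],
  ],
)

```text
time: 5.2
tool_pos: [0.5514, -0.0094, 0.0847]
tool_rot: [3.142, 0.0, 1.305]
contact_force: [-0.4, 0.8, -0.2]
opening: 0.0003
grip_force: 0.0
```

arm_command(
  moves=[
    [[-0.001,0,0],[0,0,0],0],
    [[-0.002,0,0],[0,0,0],0],
    [[-0.003,0,0],[0,0,0],0],
    [[-0.004,0,0],[0,0,0],0],
    [[-0.004,0,0],[0,0,0],0],
  ],
)

```text
time: 5.7
tool_pos: [0.5509, -0.0113, 0.0848]
tool_rot: [3.141, -0.003, 1.304]
contact_force: [2.3, 8.7, -0.0]
opening: 0.0004
grip_force: 4.8
```

```bash
python3 -c "
from h import *
st()"
```

```text
t 5.7 own [-0.03   -0.0206] z 0.0848 rot [ 3.141e+00 -3.000e-03  1.304e+00] F own [-0.1   8.95] Fz -0.04 op 0.00040828916191453554
```

Run:
```python
from h import *
b=snap("side","s2")[:,:,::-1]; b0=cv2.imread("pics/s1.png")
f=lambda b:cv2.resize(b[190:245,245:295],None,fx=8,fy=8,interpolation=cv2.INTER_CUBIC)
cv2.imwrite("pics/d2.png",np.hstack([f(b0),f(b)]))
```

```text
(no output)
```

View pics/d2.png

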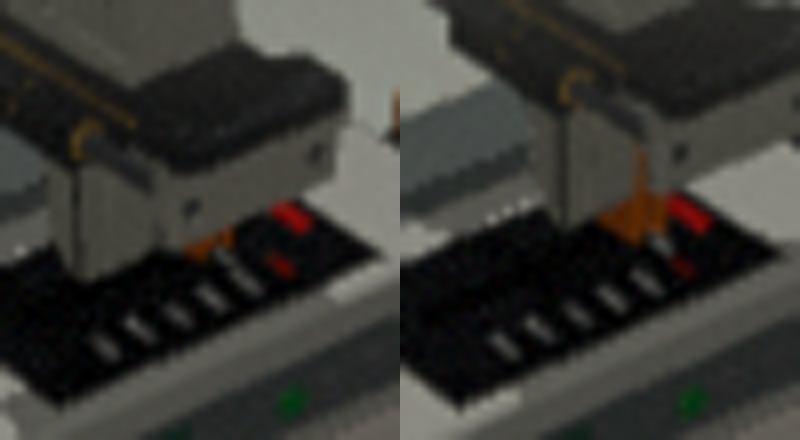

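In the right-hand crop the pointer (660,243) now lines up with the red tick (683,265), so the lever is home. I'll press slightly more to confirm the stop.

arm_command(
  moves=[
    [[-0.0005,0,0],[0,0,0],0],
    [[-0.001,0,0],[0,0,0],0],
    [[-0.0015,0,0],[0,0,0],0],
    [[-0.002,0,0],[0,0,0],0],
    [[-0.002,0,0],[0,0,0],0],
  ],
)

```text
time: 6.25
tool_pos: [0.5509, -0.0114, 0.0848]
tool_rot: [3.141, -0.006, 1.304]
contact_force: [4.9, 16.9, -1.5]
opening: 0.0006
grip_force: 8.9
```

```bash
python3 -c "
from h import *
st()"
```

```text
t 6.25 own [-0.0301 -0.0207] z 0.0848 rot [ 3.141 -0.006  1.304] F own [ 0.23 17.62] Fz -1.52 op 0.0006094477775297864
```

arm_command(
  moves=[
    [[0.01,0,0],[0,0,0],0],
    [[0.02,0,0],[0,0,0],0],
    [[0.022,0,-0.02],[0,0,0],0],
    [[0.022,0,-0.045],[0,0,0],0],
    [[0.022,0,-0.055],[0,0,0],0],
  ],
)

```text
time: 6.75
tool_pos: [0.5567, 0.0062, 0.1418]
tool_rot: [3.138, 0.0, 1.305]
contact_force: [0.9, -1.0, -0.1]
opening: 0.0007
grip_force: 0.0
```

arm_command(
  moves=[
    [[-0.015,0,0],[0,0,0],0],
    [[-0.035,0,0],[0,0,0],0],
    [[-0.055,0,0],[0,0,0],0],
    [[-0.075,0,0],[0,0,0],0],
    [[-0.082,0,0],[0,0,0],0],
  ],
)

```text
time: 7.25
tool_pos: [0.5327, -0.0752, 0.1385]
tool_rot: [-3.139, 0.001, 1.303]
contact_force: [0.7, 0.0, -0.2]
opening: 0.0006
grip_force: 0.0
```

```bash
python3 -c "
from h import *
st()"
```

```text
t 7.25 own [-0.0307 -0.087 ] z 0.1385 rot [-3.139e+00  1.000e-03  1.303e+00] F own [0.68 0.2 ] Fz -0.16 op 0.0005816202435237945
```

arm_command(
  moves=[
    [[0,0,0.01],[0,0,0],0],
    [[0,0,0.03],[0,0,0],0],
    [[0,0,0.045],[0,0,0],0],
    [[0,0,0.054],[0,0,0],0],
    [[0,0,0.054],[0,0,0],0],
  ],
)

```text
time: 7.75
tool_pos: [0.5331, -0.0722, 0.0839]
tool_rot: [-3.138, -0.0, 1.305]
contact_force: [-0.6, 0.4, 0.4]
opening: 0.0008
grip_force: 0.0
```

arm_command(
  moves=[
    [[0.005,0,0],[0,0,0],0],
    [[0.01,0,0],[0,0,0],0],
    [[0.015,0,0],[0,0,0],0],
    [[0.02,0,0],[0,0,0],0],
    [[0.02,0,0],[0,0,0],0],
  ],
)

```text
time: 8.25
tool_pos: [0.5396, -0.0529, 0.086]
tool_rot: [3.141, -0.0, 1.306]
contact_force: [0.9, -0.0, -0.4]
opening: 0.0004
grip_force: 0.0
```

arm_command(
  moves=[
    [[0.001,0,0],[0,0,0],0],
    [[0.002,0,0],[0,0,0],0],
    [[0.003,0,0],[0,0,0],0],
    [[0.004,0,0],[0,0,0],0],
    [[0.004,0,0],[0,0,0],0],
  ],
)

```text
time: 8.75
tool_pos: [0.5404, -0.0498, 0.0857]
tool_rot: [-3.142, 0.0, 1.305]
contact_force: [-0.3, 0.3, 0.7]
opening: 0.0009
grip_force: 0.0
```

```bash
python3 -c "
from h import *
st()"
```

```text
t 8.75 own [-0.0301 -0.0605] z 0.0857 rot [-3.142  0.     1.305] F own [-0.34  0.18] Fz 0.7 op 0.0008902665742802572
```

arm_command(
  moves=[
    [[0.001,0,0],[0,0,0],0],
    [[0.002,0,0],[0,0,0],0],
    [[0.003,0,0],[0,0,0],0],
    [[0.003,0,0],[0,0,0],0],
    [[0.003,0,0],[0,0,0],0],
  ],
)

```text
time: 9.25
tool_pos: [0.5411, -0.0474, 0.0857]
tool_rot: [-3.142, 0.001, 1.305]
contact_force: [-1.6, -4.9, 1.7]
opening: 0.0003
grip_force: 2.3
```

arm_command(
  moves=[
    [[0.0005,0,0],[0,0,0],0],
    [[0.001,0,0],[0,0,0],0],
    [[0.0015,0,0],[0,0,0],0],
    [[0.002,0,0],[0,0,0],0],
    [[0.002,0,0],[0,0,0],0],
  ],
)

```text
time: 9.75
tool_pos: [0.5416, -0.0455, 0.0857]
tool_rot: [3.142, 0.001, 1.305]
contact_force: [-0.5, -3.7, 0.3]
opening: 0.0005
grip_force: 2.2
```

```bash
python3 -c "
from h import *
st()"
```

```text
t 9.75 own [-0.03  -0.056] z 0.0857 rot [3.142e+00 1.000e-03 1.305e+00] F own [ 0.5 -3.7] Fz 0.34 op 0.0005328182959191815
```

arm_command(
  moves=[
    [[0.001,0,0],[0,0,0],0],
    [[0.002,0,0],[0,0,0],0],
    [[0.003,0,0],[0,0,0],0],
    [[0.004,0,0],[0,0,0],0],
    [[0.004,0,0],[0,0,0],0],
  ],
)

```text
time: 10.25
tool_pos: [0.5429, -0.0405, 0.0857]
tool_rot: [3.142, -0.001, 1.305]
contact_force: [-1.1, 0.5, -1.4]
opening: 0.0007
grip_force: 0.0
```

arm_command(
  moves=[
    [[0.001,0,0],[0,0,0],0],
    [[0.002,0,0],[0,0,0],0],
    [[0.003,0,0],[0,0,0],0],
    [[0.004,0,0],[0,0,0],0],
    [[0.004,0,0],[0,0,0],0],
  ],
)

```text
time: 10.75
tool_pos: [0.5438, -0.0371, 0.0857]
tool_rot: [-3.142, -0.0, 1.305]
contact_force: [0.4, 0.2, -0.8]
opening: 0.0004
grip_force: 0.0
```

arm_command(
  moves=[
    [[0.001,0,0],[0,0,0],0],
    [[0.002,0,0],[0,0,0],0],
    [[0.003,0,0],[0,0,0],0],
    [[0.004,0,0],[0,0,0],0],
    [[0.004,0,0],[0,0,0],0],
  ],
)

```text
time: 11.25
tool_pos: [0.5449, -0.0333, 0.0857]
tool_rot: [3.142, 0.0, 1.305]
contact_force: [0.1, 0.3, -0.8]
opening: 0.0006
grip_force: 0.0
```

```bash
python3 -c "
from h import *
st()"
```

```text
t 11.25 own [-0.0301 -0.0434] z 0.0857 rot [3.142 0.    1.305] F own [0.06 0.33] Fz -0.84 op 0.0006018160191317448
```

arm_command(
  moves=[
    [[0.0005,0,0],[0,0,0],0],
    [[0.001,0,0],[0,0,0],0],
    [[0.0015,0,0],[0,0,0],0],
    [[0.002,0,0],[0,0,0],0],
    [[0.002,0,0],[0,0,0],0],
  ],
)

```text
time: 11.75
tool_pos: [0.5453, -0.032, 0.0857]
tool_rot: [-3.142, 0.001, 1.305]
contact_force: [-1.9, -4.1, 0.2]
opening: 0.0005
grip_force: 2.2
```

arm_command(
  moves=[
    [[0.0005,0,0],[0,0,0],0],
    [[0.001,0,0],[0,0,0],0],
    [[0.0015,0,0],[0,0,0],0],
    [[0.002,0,0],[0,0,0],0],
    [[0.002,0,0],[0,0,0],0],
  ],
)

```text
time: 12.25
tool_pos: [0.5458, -0.0301, 0.0857]
tool_rot: [-3.142, 0.001, 1.305]
contact_force: [-0.5, -4.5, 0.5]
opening: 0.0005
grip_force: 2.3
```

arm_command(
  moves=[
    [[0.0005,0,0],[0,0,0],0],
    [[0.001,0,0],[0,0,0],0],
    [[0.0015,0,0],[0,0,0],0],
    [[0.002,0,0],[0,0,0],0],
    [[0.002,0,0],[0,0,0],0],
  ],
)

```text
time: 12.75
tool_pos: [0.5466, -0.0272, 0.0857]
tool_rot: [3.141, -0.0, 1.305]
contact_force: [-0.5, -1.1, -0.5]
opening: 0.0006
grip_force: 0.8
```

arm_command(
  moves=[
    [[0.0005,0,0],[0,0,0],0],
    [[0.001,0,0],[0,0,0],0],
    [[0.0015,0,0],[0,0,0],0],
    [[0.002,0,0],[0,0,0],0],
    [[0.002,0,0],[0,0,0],0],
  ],
)

```text
time: 13.25
tool_pos: [0.5471, -0.0254, 0.0857]
tool_rot: [3.142, -0.0, 1.305]
contact_force: [0.0, 0.5, -0.3]
opening: 0.0006
grip_force: 0.2
```

```bash
python3 -c "
from h import *
st()"
```

```text
t 13.25 own [-0.0301 -0.0352] z 0.0857 rot [ 3.142 -0.     1.305] F own [-0.11  0.45] Fz -0.29 op 0.0005633322612292701
```

arm_command(
  moves=[
    [[0.001,0,0],[0,0,0],0],
    [[0.002,0,0],[0,0,0],0],
    [[0.003,0,0],[0,0,0],0],
    [[0.003,0,0],[0,0,0],0],
    [[0.003,0,0],[0,0,0],0],
  ],
)

```text
time: 13.75
tool_pos: [0.5477, -0.0226, 0.0857]
tool_rot: [-3.141, -0.0, 1.305]
contact_force: [0.1, -0.2, 0.1]
opening: 0.0005
grip_force: 0.0
```

arm_command(
  moves=[
    [[0.001,0,0],[0,0,0],0],
    [[0.002,0,0],[0,0,0],0],
    [[0.003,0,0],[0,0,0],0],
    [[0.003,0,0],[0,0,0],0],
    [[0.003,0,0],[0,0,0],0],
  ],
)

```text
time: 14.25
tool_pos: [0.5485, -0.0199, 0.0857]
tool_rot: [3.142, 0.0, 1.305]
contact_force: [-0.0, 0.5, 0.6]
opening: 0.0003
grip_force: 0.0
```

Run:
```python
from h import *
st()
b=snap("side","s3")[:,:,::-1]
cv2.imwrite("pics/d3.png",cv2.resize(b[190:245,235:295],None,fx=8,fy=8,interpolation=cv2.INTER_CUBIC))
```

```text
t 14.25 own [-0.0301 -0.0295] z 0.0857 rot [3.142 0.    1.305] F own [-0.16  0.48] Fz 0.55 op 0.00034946301836466563
```

View pics/d3.png

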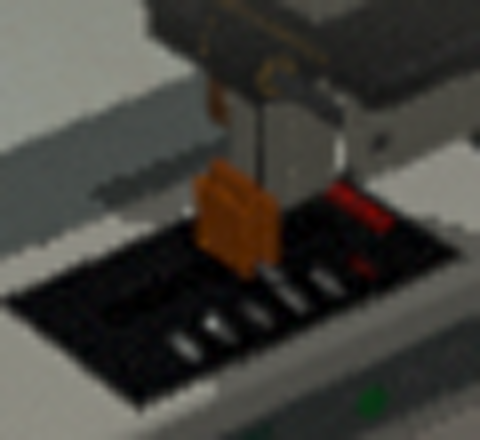

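The pointer (270,272) meets the second tick (290,292), so the lever is in click 2 as predicted. One more click to go.

arm_command(
  moves=[
    [[0.001,0,0],[0,0,0],0],
    [[0.002,0,0],[0,0,0],0],
    [[0.003,0,0],[0,0,0],0],
    [[0.0035,0,0],[0,0,0],0],
    [[0.004,0,0],[0,0,0],0],
  ],
)

```text
time: 14.8
tool_pos: [0.5495, -0.0166, 0.0857]
tool_rot: [-3.142, 0.001, 1.305]
contact_force: [-1.6, -4.6, 0.7]
opening: 0.0001
grip_force: 2.4
```

arm_command(
  moves=[
    [[0.0005,0,0],[0,0,0],0],
    [[0.001,0,0],[0,0,0],0],
    [[0.0015,0,0],[0,0,0],0],
    [[0.002,0,0],[0,0,0],0],
    [[0.002,0,0],[0,0,0],0],
  ],
)

```text
time: 15.3
tool_pos: [0.5499, -0.015, 0.0857]
tool_rot: [-3.141, 0.001, 1.305]
contact_force: [-1.1, -5.1, 1.6]
opening: 0.0005
grip_force: 2.5
```

arm_command(
  moves=[
    [[0.0005,0,0],[0,0,0],0],
    [[0.001,0,0],[0,0,0],0],
    [[0.0015,0,0],[0,0,0],0],
    [[0.002,0,0],[0,0,0],0],
    [[0.002,0,0],[0,0,0],0],
  ],
)

```text
time: 15.8
tool_pos: [0.5508, -0.0119, 0.0857]
tool_rot: [3.141, -0.0, 1.305]
contact_force: [-0.2, -2.0, 0.7]
opening: 0.0004
grip_force: 0.9
```

```bash
python3 -c "
from h import *
st()"
```

```text
t 15.8 own [-0.03   -0.0212] z 0.0857 rot [ 3.141 -0.     1.305] F own [ 0.32 -1.96] Fz 0.68 op 0.00037036233372793564
```

arm_command(
  moves=[
    [[0.0005,0,0],[0,0,0],0],
    [[0.0015,0,0],[0,0,0],0],
    [[0.0025,0,0],[0,0,0],0],
    [[0.0035,0,0],[0,0,0],0],
    [[0.0035,0,0],[0,0,0],0],
  ],
)

```text
time: 16.3
tool_pos: [0.5516, -0.0083, 0.0856]
tool_rot: [-3.141, -0.0, 1.305]
contact_force: [0.2, 0.1, 0.3]
opening: 0.0004
grip_force: 0.0
```

Run:
```python
from h import *
st()
b=snap("side","s4")[:,:,::-1]
cv2.imwrite("pics/d4.png",cv2.resize(b[190:245,235:295],None,fx=8,fy=8,interpolation=cv2.INTER_CUBIC))
```

```text
t 16.3 own [-0.0302 -0.0175] z 0.0856 rot [-3.141 -0.     1.305] F own [0.21 0.13] Fz 0.3 op 0.00039902149930574736
```

View pics/d4.png

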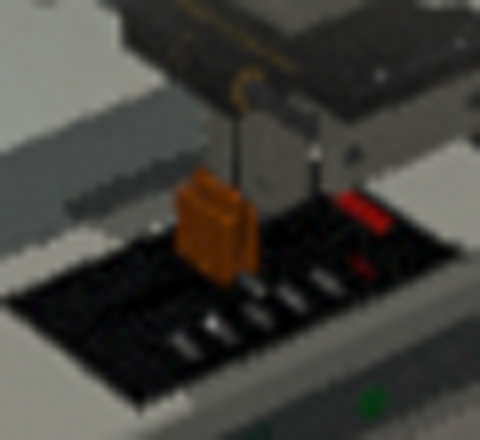

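The lever has moved only about 20 px where a click is about 35 px, so it may be between clicks or still moving. I'll measure its orange centroid again.

```bash
cat >> h.py <<'E'
def oc(b):
    h=cv2.cvtColor(b,cv2.COLOR_BGR2HSV)[190:245,235:295]
    m=(h[...,0]>5)&(h[...,0]<20)&(h[...,1]>170)&(h[...,2]>70); m[:18]=0
    ys,xs=np.nonzero(m); return len(xs),xs.mean()+235,ys.mean()+190
E
python3 - <<'E'
from h import *
for n in ("s3","s4"): print(n,oc(cv2.imread(f"pics/{n}.png")))
for i in range(3): print(oc(snap("side","s5")[:,:,::-1]))
m=lambda y:proj("side",[*(Rr@[-.03,y]+m0),.09])
for s in (.032,.040,.048,.064): print(s,m(s-.04))
st()
E
```

```text
s3 (96, np.float64(264.0), np.float64(216.65625))
s4 (88, np.float64(261.21590909090907), np.float64(217.77272727272728))
(87, np.float64(261.14942528735634), np.float64(217.57471264367817))
(85, np.float64(261.08235294117645), np.float64(217.57647058823528))
(83, np.float64(261.0843373493976), np.float64(217.51807228915663))
0.032 [264.19405699 215.86585417]
0.04 [262.01198709 216.83664477]
0.048 [259.81677721 217.81328757]
0.064 [255.38652632 219.78431316]
t 16.5 own [-0.0302 -0.0179] z 0.0857 rot [-3.141 -0.     1.305] F own [-0.62 -0.26] Fz 0.03 op 0.0008963377201646869
```

arm_command(
  moves=[
    [[0.0005,0,0],[0,0,0],0],
    [[0.001,0,0],[0,0,0],0],
    [[0.002,0,0],[0,0,0],0],
    [[0.003,0,0],[0,0,0],0],
    [[0.003,0,0],[0,0,0],0],
  ],
)

```text
time: 17.0
tool_pos: [0.5524, -0.0058, 0.0857]
tool_rot: [-3.142, 0.0, 1.305]
contact_force: [0.8, -0.6, -0.3]
opening: 0.0004
grip_force: 0.0
```

Run:
```python
from h import *
st()
for i in range(3): print(oc(snap("side","s6")[:,:,::-1]))
st()
```

```text
t 17.0 own [-0.0301 -0.0149] z 0.0857 rot [-3.142  0.     1.305] F own [ 0.92 -0.38] Fz -0.25 op 0.0004141787000292662
(102, np.float64(259.578431372549), np.float64(218.69607843137254))
(101, np.float64(259.5742574257426), np.float64(218.75247524752476))
(102, np.float64(259.5882352941176), np.float64(218.61764705882354))
t 17.15 own [-0.0301 -0.015 ] z 0.0857 rot [3.142 0.    1.305] F own [ 0.29 -0.14] Fz -0.07 op 4.1425776670796894e-05
```

The shift is now 4.4 px, a full click. I'll retract and look.

arm_command(
  moves=[
    [[-0.01,0,0],[0,0,0],0],
    [[-0.02,0,0],[0,0,0],0],
    [[-0.03,0,0],[0,0,0],0],
    [[-0.03,0,-0.02],[0,0,0],0],
    [[-0.03,0,-0.05],[0,0,0],0],
  ],
)

```text
time: 17.65
tool_pos: [0.5429, -0.036, 0.1347]
tool_rot: [-3.137, 0.0, 1.303]
contact_force: [1.0, -0.2, 1.1]
opening: 0.0006
grip_force: 0.0
```

arm_command(
  moves=[
    [[0,0,-0.03],[0,0,0],0],
    [[0,0,-0.06],[0,0,0],0],
    [[0,0,-0.09],[0,0,0],0],
    [[0,0,-0.1],[0,0,0],0],
    [[0,0,-0.1],[0,0,0],0],
  ],
)

```text
time: 18.15
tool_pos: [0.5449, -0.0356, 0.2368]
tool_rot: [3.139, -0.0, 1.304]
contact_force: [1.0, -0.2, -0.1]
opening: 0.0007
grip_force: 0.0
```

Run:
```python
from h import *
st()
b=snap("side","s7")[:,:,::-1]; print(oc(b))
cv2.imwrite("pics/d7.png",cv2.resize(b[180:270,190:320],None,fx=6,fy=6,interpolation=cv2.INTER_CUBIC))
```

```text
t 18.15 own [-0.0294 -0.0456] z 0.2368 rot [ 3.139 -0.     1.304] F own [1.   0.12] Fz -0.11 op 0.0006666167773053761
(97, np.float64(259.6701030927835), np.float64(218.7422680412371))
```

View pics/d7.png

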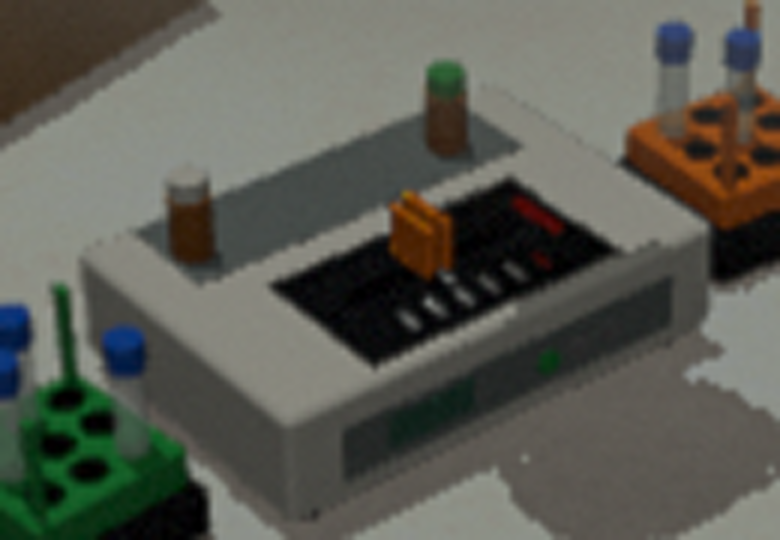

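The pointer (447,278) meets the third tick (463,295). The vials and racks are unmoved and the gripper is clear.

```bash
python3 -c "
from cell import robot
print(robot.hand_in())"
```

```text
the job is handed in; nothing more can be done
None
```

The lever was pushed home until it stopped, then moved to the third click without running past it. It rests there with the gripper clear and the vials and racks unmoved, and the job is handed in at about 18 s of the 72 s limit.

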